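# Find the loose clamp bolt on a filter manifold and hold its cap open

### The job

One of the three filter housings on the manifold leaks because its clamp bolt was left loose: with the fingertips, tap the head of each of the three bolts, going along the row from the robot's left to its right, to feel which one gives. Then lift the cap of that housing at least 45 degrees open, so that its seal can be inspected, and finish while still holding it open with the gripper, since it falls shut if let go. Do not pull at the two locked caps, and leave the bottle, beaker and box on the bench where they stand.

Things in the scene. Friction and masses are not known exactly. Their poses are not given: they have to be found in the camera images.
- manifold: Fixed steel square tube on feet, 440 mm long, 50 wide, top 75 mm above the bench. Origin at bench level under its middle; y along the row to the robot's left, x across, away from the robot. Three filter housings stand on it at y = 130, 0, -130 mm, 88 mm across; bolts on the -x side (to the robot), hinges on the +x side. A round gauge at the +y end reaches 132 mm above the bench
- cap_a: One of three look-alike steel hinged caps; which letter stands where varies. Disc 88 mm across, 12 thick, 0.3 to 0.65 kg. Origin on its hinge axis, 162 mm above the bench; z up when shut, y along hinge and row, disc centre 54 mm towards -x, disc top 11 mm above origin. Unlocked, it turns up about +y (bolt side rises) to a stop at 69 degrees and falls shut if let go. Locked, it stays: over 10 N of pull only strains it a few degrees
- cap_b: One of three look-alike steel hinged caps; which letter stands where varies. Disc 88 mm across, 12 thick, 0.3 to 0.65 kg. Origin on its hinge axis, 162 mm above the bench; z up when shut, y along hinge and row, disc centre 54 mm towards -x, disc top 11 mm above origin. Unlocked, it turns up about +y (bolt side rises) to a stop at 69 degrees and falls shut if let go. Locked, it stays: over 10 N of pull only strains it a few degrees
- cap_c: One of three look-alike steel hinged caps; which letter stands where varies. Disc 88 mm across, 12 thick, 0.3 to 0.65 kg. Origin on its hinge axis, 162 mm above the bench; z up when shut, y along hinge and row, disc centre 54 mm towards -x, disc top 11 mm above origin. Unlocked, it turns up about +y (bolt side rises) to a stop at 69 degrees and falls shut if let go. Locked, it stays: over 10 N of pull only strains it a few degrees
- bolt_a: Clamp bolt on the front lug of the cap of the same letter: dark knurled round head, 27 mm across, 16 high. Origin: centre of its top, 196 mm above the bench when shut, 112 mm from the hinge axis. Quarter-turn kind with spring washers: looks the same locked or loose. Locked it is rigid under a tap; loose it gives 5 mm straight down under 1.5 to 3 N and springs back
- bolt_b: Clamp bolt on the front lug of the cap of the same letter: dark knurled round head, 27 mm across, 16 high. Origin: centre of its top, 196 mm above the bench when shut, 112 mm from the hinge axis. Quarter-turn kind with spring washers: looks the same locked or loose. Locked it is rigid under a tap; loose it gives 5 mm straight down under 1.5 to 3 N and springs back
- bolt_c: Clamp bolt on the front lug of the cap of the same letter: dark knurled round head, 27 mm across, 16 high. Origin: centre of its top, 196 mm above the bench when shut, 112 mm from the hinge axis. Quarter-turn kind with spring washers: looks the same locked or loose. Locked it is rigid under a tap; loose it gives 5 mm straight down under 1.5 to 3 N and springs back
- handle_a (a point): Middle of the T-handle on the cap of the same letter: black round bar 16 mm thick, 40 mm long along the cap's y, on a 10 mm upright stem at the disc's centre. At (-54, 0, 54) mm in the cap's frame: 43 mm above the disc, 216 mm above the bench when shut. It swings round the hinge with the cap; axes as the cap's
- handle_b (a point): Middle of the T-handle on the cap of the same letter: black round bar 16 mm thick, 40 mm long along the cap's y, on a 10 mm upright stem at the disc's centre. At (-54, 0, 54) mm in the cap's frame: 43 mm above the disc, 216 mm above the bench when shut. It swings round the hinge with the cap; axes as the cap's
- handle_c (a point): Middle of the T-handle on the cap of the same letter: black round bar 16 mm thick, 40 mm long along the cap's y, on a 10 mm upright stem at the disc's centre. At (-54, 0, 54) mm in the cap's frame: 43 mm above the disc, 216 mm above the bench when shut. It swings round the hinge with the cap; axes as the cap's
- wash_bottle: bystander: red plastic wash bottle with white cap and bent spout, 62 mm across, about 160 mm high; origin at the centre of its underside
- beaker: bystander: glass beaker, 68 mm across, 90 mm high; origin at the centre of its underside
- filter_box: bystander: flat box of filters, 70 x 100 x 35 mm; origin at the centre of its underside

How it is judged:
By the outcome, as a careful person would: the job done as asked, in the order asked, and still so for the second after the job is handed in, while the arm keeps its last pose, push and grip.
It also fails if it takes over 54 s, if anything falls off the work surface, if the arm or the gripper's body presses on something with over 40 N, if the wrist force passes 120 N, or if a joint passes its speed limit or range.

### The arm

A 7-joint arm with a two-finger parallel gripper is mounted at the origin on the work surface. World frame = base frame: x ahead of the robot, y to its left, z up, the work surface at z = 0. Lengths are in m, angles in rad, forces in N, time in s.
With the tool pointing down it reaches from about 0.425 to 0.925 m from the base axis. Payload 6.8 kg.
Tool frame: the origin (TCP) lies between the finger pads; the fingertips stand r.tcp_to_tips ahead of it and the grasp point (between the pads) lies 3 mm ahead of it (r.tcp_to_tips is the distance from the TCP to the fingertips, in m); z points along the fingers, y is the line along which they close (so a half turn about z gives the same grasp; the last joint's range is limited). The gripper opens to 85 mm and grips with 20 to 120 N. Pads are 22 mm wide; open, the fingers measure 114 mm over their backs; the gripper's body (76 mm by 85 mm) begins 54 mm behind the grasp point. The pads swing forward as they close: fully open they stand 13 mm farther back than shut.
Start: joints at [1.233, 0.477, 0.022, 1.555, -0.011, 1.109, -0.083], TCP at [0.154, -0.657, 0.253] pointing down, gripper open.
Joint ranges: [-2.96, 2.96], [-0.34, 2.1], [-1.41, 1.46], [0.24, 2.44], [-1.37, 4.51], [0.17, 1.92], [-2.96, 2.96]. Speed limits (rad/s): [2.39, 2.39, 3.14, 3.14, 3.14, 3.14, 3.14].

### API

Orientations are given as a rotation vector (axis times angle).
In Python, from bench import r gives the robot as it stands. The module is installed in compiled form; this text tells all that it offers.
- The arm moves only by the tool step_arm, never from a script. Its argument "moves" is a list of rows, each an object of numbers: "rx", "ry", "rz": the turn, a rotation vector about the tool's x, y, z in degrees; "dx", "dy", "dz": the shift along the tool's x, y, z in mm; "gripper": the opening, from -1 (shut) to 1 (fully open). In form: [{"rx": .., "ry": .., "rz": .., "dx": .., "dy": .., "dz": .., "gripper": ..}, ...]. A call has 1 to 20 rows; each row shifts and turns the commanded pose from where the row before left it, along the tool's axes as they then stand; what a row does not reach is not made up. A row lasts 1/8 s, in which the tool goes at most 62.5 mm and 10.7 degrees, less where a joint would pass 70% of its speed; a pose out of reach is approached as far as the arm can. A call is refused whole if a number of a shift passes 62.5 or a number of a turn 10.7, either way. A call with a gripper value outside its range is refused whole. The fingers move at their own pace and stop on an object; "grip_force" is the grip in N (left out, the last holds). Time passes only in rows, so rows that do not move let the fingers close. It gives the time, the measured TCP pose, the force, the opening and the grip force at its end, in the units of the state.
- r.get_obs(): the state, without advancing time (a new reading comes with each control period).
- r.grab_frame(name): name is "scene" or "top" or "wrist"; returns the picture (480x640x3 uint8, blue, green, red); there is no depth.
- r.camera_info(name): a dict with "mtx" (3x3 intrinsics, pixels), "rvec" (rotation vector, rad) and "tvec" (3), from world to camera coordinates, as OpenCV has them. Camera axes: x right, y down, z forward; pixel columns grow to the right and rows downward; lengths in m; the calibration is good to about 2 mm. The wrist camera is an equidistant fisheye: a pixel r from the principal point sees the ray r / f radians off the axis. A picture is of the moment at which its call begins: read the wrist's pose just before it. camera_info takes no time and is no camera call; for the wrist camera it gives the pose at the moment of the call.
- r.hand_in(): hands the job in; it is judged then, once.
The state is a dict: "clock": time; "joints": joint angles; "qvel": joint speeds; "tau": joint torques, N m; "tcp_pos": TCP position; "orientation": TCP orientation; "contact_force": force on the tool from outside, world axes, zero at the start; "moment": the same for the moment, N m; "grip_width": finger opening in m; "gripper_force": force on a finger pad.
Only numpy, scipy, OpenCV 4.12 (cv2) and the standard library are available. Lean on these libraries where they do the work, as an engineer would, in place of code of your own. Each camera call takes 0.05 s, during which the arm holds its last target. There are 200 camera calls.

## Working session

There is one attempt and no reset: what is moved stays moved. The work goes in short steps, Python scripts to look and compute and a tool call to move; the robot and the scene stay as the last step left them, time stands still between calls to the robot, and variables do not carry over. Pictures are saved under pics/ and viewed, at most 10 in all, crops included, and the job is handed in when it is done.

Besides the shell and the picture viewer there is one more tool, called after "Request:" by a JSON object that holds its "fn" and its "kwargs", one argument or row to a line. step_arm: Moves the arm, as the interface text tells. Its arguments: {"type":"object","properties":{"moves":{"type":"array","items":{"type":"object","properties":{"rx":{"type":"number"},"ry":{"type":"number"},"rz":{"type":"number"},"dx":{"type":"number"},"dy":{"type":"number"},"dz":{"type":"number"},"gripper":{"type":"number"}}}},"grip_force":{"type":"number"}},"required":["moves"]}

```bash
mkdir -p pics
python3 - <<'E'
from bench import r
import cv2
o=r.get_obs()
for k in("clock","tcp_pos","orientation","contact_force","grip_width"):print(k,o[k])
print(r.tcp_to_tips)
for n in("top","scene"):
    cv2.imwrite(f"pics/{n}1.png",r.grab_frame(n)); print(r.camera_info(n))
E
```

```text
clock 0.0
tcp_pos [ 0.15360446 -0.65672021  0.25231185]
orientation [-3.11907215e+00 -3.60009494e-01  6.01338222e-04]
contact_force [-0.1234132  -0.15676078  1.36225952]
grip_width 0.0852048603229841
0.022
{'mtx': array([[580.80930491,   0.        , 321.13697179],
       [  0.        , 580.80930491, 241.2284408 ],
       [  0.        ,   0.        ,   1.        ]]), 'rvec': array([ 2.2892062 , -1.89182651,  0.21361629]), 'tvec': array([-0.09124958,  0.6215817 ,  0.79851394])}
{'mtx': array([[438.3209071 ,   0.        , 318.48872165],
       [  0.        , 438.3209071 , 241.53531406],
       [  0.        ,   0.        ,   1.        ]]), 'rvec': array([ 1.14705116,  2.56524274, -0.78058737]), 'tvec': array([ 0.39759055, -0.30922258,  1.11098344])}
```

View pics/top1.png

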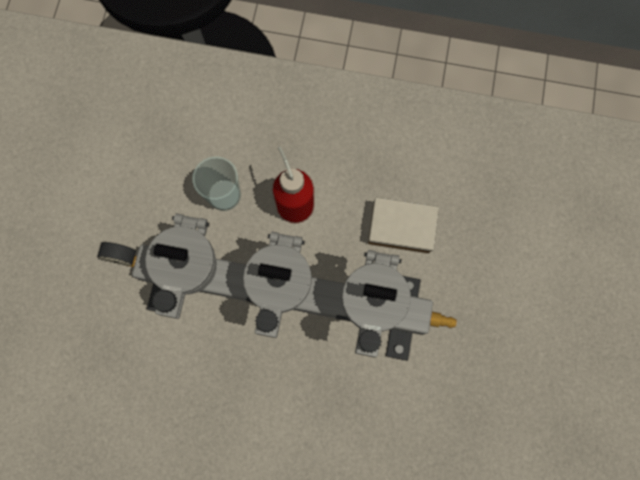

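View pics/scene1.png

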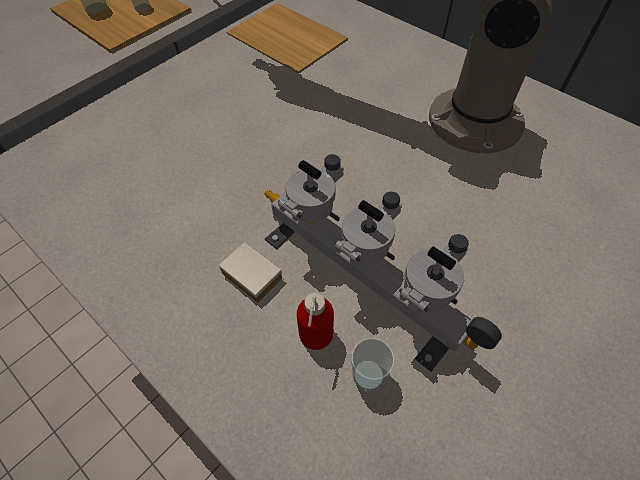

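The top view shows bolt heads at (164,300), (267,322) and (370,342), handles at (171,252), (275,271) and (380,292), and the gauge at the left end. The scene view shows the bolts at (458,243), (391,201) and (332,162), handles at (442,258), (371,210) and (310,169), in the same order from the gauge end. The bottle, beaker and box stand behind the hinges. I'll fit the manifold pose from these.

```bash
cat > h.py <<'E'
import numpy as np, cv2
from scipy.spatial.transform import Rotation as R
def rel(o,target_pos,target_R=None):
    Rm=R.from_rotvec(o["orientation"])
    d=Rm.inv().apply(np.array(target_pos)-o["tcp_pos"])*1000
    t=(Rm.inv()*target_R).as_rotvec(degrees=True) if target_R is not None else None
    return d,t
E
python3 - <<'E'
from h import *
from bench import r
from scipy.optimize import least_squares
px={"top":[(164,300),(267,322),(370,342),(171,252),(275,271),(380,292)],
"scene":[(458,243),(391,201),(332,162),(442,258),(371,210),(310,169)]}
L=[(-.058,y,.196-.004) for y in(.13,0,-.13)]+[(0,y,.216+.003) for y in(.13,0,-.13)]
# x offset: hinge at +54 from housing axis -> bolt at -58, handle 0
L=np.array(L)
ci={n:r.camera_info(n) for n in px}
def w(p):
    c,s=np.cos(p[2]),np.sin(p[2]); return np.c_[p[0]+c*L[:,0]-s*L[:,1],p[1]+s*L[:,0]+c*L[:,1],L[:,2]]
def f(p,ns=px):
    return np.concatenate([(cv2.projectPoints(w(p),ci[n]["rvec"],ci[n]["tvec"],ci[n]["mtx"],None)[0][:,0]-px[n]).ravel() for n in ns])
for ns in(["top"],["scene"],["top","scene"]):
    s=least_squares(f,[.6,0,0],args=(ns,)); print(ns,s.x,f(s.x,ns).reshape(-1,2).round(1).tolist())
print(w(s.x).round(4))
o=r.get_obs();print(R.from_rotvec(o["orientation"]).as_matrix().round(3))
E
```

```text
['top'] [ 0.54673601  0.07000741 -0.00532721] [[0.4, 0.6], [-0.4, -1.1], [0.1, -0.5], [-0.4, -0.5], [-0.2, 0.9], [0.5, 0.6]]
['scene'] [ 0.5491764   0.07197295 -0.00342852] [[0.9, 0.4], [0.2, -1.3], [0.1, -0.5], [-0.2, 0.3], [-0.3, 0.5], [-0.7, 0.2]]
['top', 'scene'] [ 0.54737176  0.07057301 -0.00538783] [[0.1, 0.0], [-0.8, -1.7], [-0.3, -1.0], [-0.7, -1.1], [-0.5, 0.3], [0.1, -0.0], [0.7, -0.6], [0.2, -2.3], [0.3, -1.5], [-0.4, -1.0], [-0.2, -0.7], [-0.5, -0.9]]
[[ 0.4901  0.2009  0.192 ]
 [ 0.4894  0.0709  0.192 ]
 [ 0.4887 -0.0591  0.192 ]
 [ 0.5481  0.2006  0.219 ]
 [ 0.5474  0.0706  0.219 ]
 [ 0.5467 -0.0594  0.219 ]]
[[ 0.974  0.228 -0.001]
 [ 0.228 -0.974  0.002]
 [-0.    -0.002 -1.   ]]
```

Request:
{"fn": "step_arm", "kwargs": {
  "moves": [
    {"rz":6.7,"dz":-40,"gripper":-1},
    {"rz":6.5,"dz":-40,"gripper":-1},
    {"dx":49,"dy":-35,"gripper":-1},
    {"dx":49,"dy":-35,"gripper":-1},
    {"dx":49,"dy":-35,"gripper":-1},
    {"dx":49,"dy":-35,"gripper":-1},
    {"dx":49,"dy":-35,"gripper":-1},
    {"dx":49,"dy":-35,"gripper":-1},
    {"gripper":-1}
  ]
}}

```text
invalid input at $.moves[0]: expected keys rx, ry, rz, dx, dy, dz, gripper
```

Request:
{"fn": "step_arm", "kwargs": {
  "moves": [
    {"rx":0,"ry":0,"rz":6.7,"dx":0,"dy":0,"dz":-40,"gripper":-1},
    {"rx":0,"ry":0,"rz":6.5,"dx":0,"dy":0,"dz":-40,"gripper":-1},
    {"rx":0,"ry":0,"rz":0,"dx":49,"dy":-35,"dz":0,"gripper":-1},
    {"rx":0,"ry":0,"rz":0,"dx":49,"dy":-35,"dz":0,"gripper":-1},
    {"rx":0,"ry":0,"rz":0,"dx":49,"dy":-35,"dz":0,"gripper":-1},
    {"rx":0,"ry":0,"rz":0,"dx":49,"dy":-35,"dz":0,"gripper":-1},
    {"rx":0,"ry":0,"rz":0,"dx":49,"dy":-35,"dz":0,"gripper":-1},
    {"rx":0,"ry":0,"rz":0,"dx":49,"dy":-35,"dz":0,"gripper":-1},
    {"rx":0,"ry":0,"rz":0,"dx":0,"dy":0,"dz":0,"gripper":-1}
  ]
}}

```text
clock: 1.23
tcp_pos: [0.4533, -0.442, 0.3326]
orientation: [-3.138, -0.015, -0.003]
contact_force: [-0.8, 0.4, -0.1]
grip_width: -0.0002
gripper_force: 0.0
```

Request:
{"fn": "step_arm", "kwargs": {
  "moves": [
    {"rx":0,"ry":0,"rz":0.8,"dx":3,"dy":-53.5,"dz":0,"gripper":-1},
    {"rx":0,"ry":0,"rz":0,"dx":3,"dy":-53.5,"dz":0,"gripper":-1},
    {"rx":0,"ry":0,"rz":0,"dx":3,"dy":-53.5,"dz":0,"gripper":-1},
    {"rx":0,"ry":0,"rz":0,"dx":3,"dy":-53.5,"dz":0,"gripper":-1},
    {"rx":0,"ry":0,"rz":0,"dx":3,"dy":-53.5,"dz":0,"gripper":-1},
    {"rx":0,"ry":0,"rz":0,"dx":3,"dy":-53.5,"dz":0,"gripper":-1},
    {"rx":0,"ry":0,"rz":0,"dx":3,"dy":-53.5,"dz":0,"gripper":-1},
    {"rx":0,"ry":0,"rz":0,"dx":3,"dy":-53.5,"dz":0,"gripper":-1},
    {"rx":0,"ry":0,"rz":0,"dx":3,"dy":-53.5,"dz":0,"gripper":-1},
    {"rx":0,"ry":0,"rz":0,"dx":3,"dy":-53.5,"dz":0,"gripper":-1},
    {"rx":0,"ry":0,"rz":0,"dx":3,"dy":-53.5,"dz":0,"gripper":-1},
    {"rx":0,"ry":0,"rz":0,"dx":3,"dy":-53.5,"dz":0,"gripper":-1},
    {"rx":0,"ry":0,"rz":0,"dx":0,"dy":0,"dz":40,"gripper":-1},
    {"rx":0,"ry":0,"rz":0,"dx":0,"dy":0,"dz":40,"gripper":-1},
    {"rx":0,"ry":0,"rz":0,"dx":0,"dy":0,"dz":0,"gripper":-1},
    {"rx":0,"ry":0,"rz":0,"dx":0,"dy":0,"dz":0,"gripper":-1}
  ]
}}

```text
clock: 3.22
tcp_pos: [0.4933, 0.1938, 0.2546]
orientation: [-3.141, 0.024, -0.002]
contact_force: [0.6, 0.4, -0.2]
grip_width: 0.0003
gripper_force: 0.0
```

Run:
```python
from h import *
from bench import r
o=r.get_obs();print(o["tcp_pos"],R.from_rotvec(o["orientation"]).as_matrix().round(3).tolist(),o["contact_force"],o["joints"])
im=r.grab_frame("wrist");cv2.imwrite("pics/w1.png",im)
```

```text
[0.49327019 0.19382856 0.25458694] [[1.0, -0.015, 0.001], [-0.015, -1.0, 0.0], [0.001, -0.0, -1.0]] [ 0.63075942  0.37259269 -0.21027427] [-0.06353777  0.27998734 -0.50992659  1.87294568  0.15863271  1.02702061
 -2.22530742]
```

View pics/w1.png

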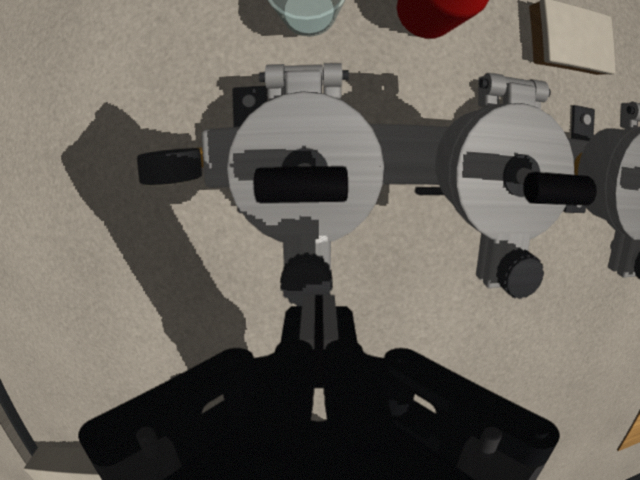

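The wrist view shows bolt 1 at (306,272) and its handle at (301,184), bolt 2 at (521,274) and its handle at (560,188), and the closed fingers at about (319,300). The bolt is slightly to the fingers' left, as expected. I'll refine the fit with this view.

Run:
```python
from h import *
from bench import r
from scipy.optimize import least_squares
c=r.camera_info("wrist")
K=c["mtx"]
px=np.array([(306,272),(521,274),(301,184),(560,188)])
L=np.array([(-.058,.13,.192),(-.058,0,.192),(0,.13,.219),(0,0,.219)])
def w(p):
    a,s=np.cos(p[2]),np.sin(p[2]); return np.c_[p[0]+a*L[:,0]-s*L[:,1],p[1]+s*L[:,0]+a*L[:,1],L[:,2]]
f=lambda p:(cv2.fisheye.projectPoints(w(p)[:,None],c["rvec"].reshape(3,1),c["tvec"].reshape(3,1),K,np.zeros(4))[0][:,0]-px).ravel()
s=least_squares(f,[.547,.07,0]);print(s.x,f(s.x).round(1),w(s.x).round(4), f([.5474,.0706,-.0054]).round(1))
print((-R.from_rotvec(c["rvec"]).inv().apply(c["tvec"])))
```

```text
Traceback (most recent call last):
cv2.error: OpenCV(4.12.0) /io/opencv/modules/calib3d/src/fisheye.cpp:83: error: (-215:Assertion failed) _tvec.getMat().isContinuous() && _rvec.getMat().isContinuous() in function 'projectPoints'
```

Run:
```python
from h import *
from bench import r
from scipy.optimize import least_squares
c=r.camera_info("wrist")
K=c["mtx"];A=R.from_rotvec(c["rvec"])
px=np.array([(306,272),(521,274),(301,184),(560,188)])
L=np.array([(-.058,.13,.192),(-.058,0,.192),(0,.13,.219),(0,0,.219)])
def w(p):
    a,s=np.cos(p[2]),np.sin(p[2]); return np.c_[p[0]+a*L[:,0]-s*L[:,1],p[1]+s*L[:,0]+a*L[:,1],L[:,2]]
def f(p):
    q=A.apply(w(p))+c["tvec"];h=np.hypot(q[:,0],q[:,1]);t=np.arctan2(h,q[:,2])
    return (q[:,:2]/h[:,None]*t[:,None]*K[0,0]+K[:2,2]-px).ravel()
s=least_squares(f,[.547,.07,0]);print(s.x,f(s.x).round(1),w(s.x).round(4), f([.5474,.0706,-.0054]).round(1))
```

```text
[ 0.54815366  0.07010606 -0.01172527] [-2.   6.8  0.9  0.4 -1.4 -4.4  3.7 -0.2] [[0.4917 0.2008 0.192 ]
 [0.4902 0.0708 0.192 ]
 [0.5497 0.2001 0.219 ]
 [0.5482 0.0701 0.219 ]] [-2.1  9.5  0.6  1.5 -2.4 -0.8  2.8  1.2]
```

Request:
{"fn": "step_arm", "kwargs": {
  "moves": [
    {"rx":0,"ry":0,"rz":-0.6,"dx":-3,"dy":-7,"dz":16,"gripper":-1},
    {"rx":0,"ry":0,"rz":0,"dx":0,"dy":0,"dz":14,"gripper":-1},
    {"rx":0,"ry":0,"rz":0,"dx":0,"dy":0,"dz":0,"gripper":-1},
    {"rx":0,"ry":0,"rz":0,"dx":0,"dy":0,"dz":0,"gripper":-1}
  ]
}}

```text
clock: 3.78
tcp_pos: [0.4897, 0.201, 0.2233]
orientation: [3.142, -0.007, -0.0]
contact_force: [-0.3, 0.3, -0.1]
grip_width: -0.0002
gripper_force: 0.0
```

Request:
{"fn": "step_arm", "kwargs": {
  "moves": [
    {"rx":0,"ry":0,"rz":0,"dx":0,"dy":0,"dz":2,"gripper":-1},
    {"rx":0,"ry":0,"rz":0,"dx":0,"dy":0,"dz":2,"gripper":-1},
    {"rx":0,"ry":0,"rz":0,"dx":0,"dy":0,"dz":0,"gripper":-1},
    {"rx":0,"ry":0,"rz":0,"dx":0,"dy":0,"dz":0,"gripper":-1}
  ]
}}

```text
clock: 4.28
tcp_pos: [0.4896, 0.2011, 0.2194]
orientation: [-3.142, 0.006, -0.0]
contact_force: [0.4, 0.2, 0.2]
grip_width: -0.0002
gripper_force: 0.0
```

Request:
{"fn": "step_arm", "kwargs": {
  "moves": [
    {"rx":0,"ry":0,"rz":0,"dx":0,"dy":0,"dz":1,"gripper":-1},
    {"rx":0,"ry":0,"rz":0,"dx":0,"dy":0,"dz":1,"gripper":-1},
    {"rx":0,"ry":0,"rz":0,"dx":0,"dy":0,"dz":0,"gripper":-1},
    {"rx":0,"ry":0,"rz":0,"dx":0,"dy":0,"dz":0,"gripper":-1}
  ]
}}

```text
clock: 4.78
tcp_pos: [0.4897, 0.2011, 0.2178]
orientation: [3.142, -0.007, 0.001]
contact_force: [-2.0, -1.2, 5.7]
grip_width: -0.0002
gripper_force: 2.7
```

Request:
{"fn": "step_arm", "kwargs": {
  "moves": [
    {"rx":0,"ry":0,"rz":0,"dx":0,"dy":0,"dz":1,"gripper":-1},
    {"rx":0,"ry":0,"rz":0,"dx":0,"dy":0,"dz":0,"gripper":-1},
    {"rx":0,"ry":0,"rz":0,"dx":0,"dy":0,"dz":0,"gripper":-1}
  ]
}}

```text
clock: 5.15
tcp_pos: [0.4897, 0.2011, 0.2176]
orientation: [3.141, -0.007, 0.001]
contact_force: [-4.5, -1.9, 13.1]
grip_width: -0.0001
gripper_force: 6.3
```

Bolt 1 is rigid: 13 N with no give. On to bolt 2.

Request:
{"fn": "step_arm", "kwargs": {
  "moves": [
    {"rx":0,"ry":0,"rz":0,"dx":0,"dy":0,"dz":-21,"gripper":-1},
    {"rx":0,"ry":0,"rz":0,"dx":0,"dy":0,"dz":-20,"gripper":-1},
    {"rx":0,"ry":0,"rz":0,"dx":0,"dy":43,"dz":0,"gripper":-1},
    {"rx":0,"ry":0,"rz":0,"dx":0,"dy":44,"dz":0,"gripper":-1},
    {"rx":0,"ry":0,"rz":0,"dx":0,"dy":43,"dz":0,"gripper":-1},
    {"rx":0,"ry":0,"rz":0,"dx":0,"dy":0,"dz":20,"gripper":-1},
    {"rx":0,"ry":0,"rz":0,"dx":0,"dy":0,"dz":16,"gripper":-1},
    {"rx":0,"ry":0,"rz":0,"dx":0,"dy":0,"dz":0,"gripper":-1},
    {"rx":0,"ry":0,"rz":0,"dx":0,"dy":0,"dz":0,"gripper":-1}
  ]
}}

```text
clock: 6.28
tcp_pos: [0.4893, 0.0719, 0.2216]
orientation: [-3.141, 0.004, -0.0]
contact_force: [0.8, -0.2, -0.0]
grip_width: -0.0001
gripper_force: 0.0
```

Request:
{"fn": "step_arm", "kwargs": {
  "moves": [
    {"rx":0,"ry":0,"rz":0,"dx":0,"dy":0,"dz":2,"gripper":-1},
    {"rx":0,"ry":0,"rz":0,"dx":0,"dy":0,"dz":2,"gripper":-1},
    {"rx":0,"ry":0,"rz":0,"dx":0,"dy":0,"dz":0,"gripper":-1},
    {"rx":0,"ry":0,"rz":0,"dx":0,"dy":0,"dz":0,"gripper":-1}
  ]
}}

```text
clock: 6.78
tcp_pos: [0.4893, 0.0713, 0.2176]
orientation: [-3.141, 0.006, -0.001]
contact_force: [0.4, 1.5, -0.1]
grip_width: 0.0003
gripper_force: 0.6
```

Request:
{"fn": "step_arm", "kwargs": {
  "moves": [
    {"rx":0,"ry":0,"rz":0,"dx":0,"dy":0,"dz":1,"gripper":-1},
    {"rx":0,"ry":0,"rz":0,"dx":0,"dy":0,"dz":0,"gripper":-1},
    {"rx":0,"ry":0,"rz":0,"dx":0,"dy":0,"dz":0,"gripper":-1}
  ]
}}

```text
clock: 7.15
tcp_pos: [0.4892, 0.0711, 0.2164]
orientation: [-3.141, 0.006, -0.0]
contact_force: [0.0, 1.8, 0.7]
grip_width: -0.0003
gripper_force: 0.8
```

Request:
{"fn": "step_arm", "kwargs": {
  "moves": [
    {"rx":0,"ry":0,"rz":0,"dx":0,"dy":0,"dz":1,"gripper":-1},
    {"rx":0,"ry":0,"rz":0,"dx":0,"dy":0,"dz":1,"gripper":-1},
    {"rx":0,"ry":0,"rz":0,"dx":0,"dy":0,"dz":0,"gripper":-1},
    {"rx":0,"ry":0,"rz":0,"dx":0,"dy":0,"dz":0,"gripper":-1}
  ]
}}

```text
clock: 7.65
tcp_pos: [0.4892, 0.0711, 0.2144]
orientation: [-3.142, 0.006, -0.0]
contact_force: [0.9, 0.4, 2.2]
grip_width: 0.0003
gripper_force: 1.1
```

Request:
{"fn": "step_arm", "kwargs": {
  "moves": [
    {"rx":0,"ry":0,"rz":0,"dx":0,"dy":0,"dz":1,"gripper":-1},
    {"rx":0,"ry":0,"rz":0,"dx":0,"dy":0,"dz":1,"gripper":-1},
    {"rx":0,"ry":0,"rz":0,"dx":0,"dy":0,"dz":0,"gripper":-1},
    {"rx":0,"ry":0,"rz":0,"dx":0,"dy":0,"dz":0,"gripper":-1}
  ]
}}

```text
clock: 8.15
tcp_pos: [0.4892, 0.0711, 0.213]
orientation: [3.141, -0.007, 0.001]
contact_force: [-0.9, -0.3, 8.9]
grip_width: 0.0001
gripper_force: 4.2
```

Bolt 2 gives about 5 mm at 2–3 N, so it is loose. The task asks for all three to be tapped, so bolt 3 is next.

Request:
{"fn": "step_arm", "kwargs": {
  "moves": [
    {"rx":0,"ry":0,"rz":0,"dx":0,"dy":0,"dz":-25,"gripper":-1},
    {"rx":0,"ry":0,"rz":0,"dx":0,"dy":0,"dz":-20,"gripper":-1},
    {"rx":0,"ry":0,"rz":0,"dx":0,"dy":43,"dz":0,"gripper":-1},
    {"rx":0,"ry":0,"rz":0,"dx":0,"dy":44,"dz":0,"gripper":-1},
    {"rx":0,"ry":0,"rz":0,"dx":0,"dy":43,"dz":0,"gripper":-1},
    {"rx":0,"ry":0,"rz":0,"dx":0,"dy":0,"dz":20,"gripper":-1},
    {"rx":0,"ry":0,"rz":0,"dx":0,"dy":0,"dz":16,"gripper":-1},
    {"rx":0,"ry":0,"rz":0,"dx":0,"dy":0,"dz":0,"gripper":-1},
    {"rx":0,"ry":0,"rz":0,"dx":0,"dy":0,"dz":0,"gripper":-1}
  ]
}}

```text
clock: 9.28
tcp_pos: [0.4887, -0.0583, 0.2215]
orientation: [-3.141, 0.004, 0.0]
contact_force: [-0.3, 0.4, 0.4]
grip_width: 0.0001
gripper_force: 0.0
```

Request:
{"fn": "step_arm", "kwargs": {
  "moves": [
    {"rx":0,"ry":0,"rz":0,"dx":0,"dy":0,"dz":2,"gripper":-1},
    {"rx":0,"ry":0,"rz":0,"dx":0,"dy":0,"dz":1.5,"gripper":-1},
    {"rx":0,"ry":0,"rz":0,"dx":0,"dy":0,"dz":0,"gripper":-1},
    {"rx":0,"ry":0,"rz":0,"dx":0,"dy":0,"dz":0,"gripper":-1}
  ]
}}

```text
clock: 9.78
tcp_pos: [0.4887, -0.0588, 0.218]
orientation: [-3.141, 0.006, -0.001]
contact_force: [0.1, 1.3, 1.7]
grip_width: -0.0001
gripper_force: 0.5
```

Request:
{"fn": "step_arm", "kwargs": {
  "moves": [
    {"rx":0,"ry":0,"rz":0,"dx":0,"dy":0,"dz":1,"gripper":-1},
    {"rx":0,"ry":0,"rz":0,"dx":0,"dy":0,"dz":0,"gripper":-1},
    {"rx":0,"ry":0,"rz":0,"dx":0,"dy":0,"dz":0,"gripper":-1}
  ]
}}

```text
clock: 10.15
tcp_pos: [0.4888, -0.0588, 0.2177]
orientation: [3.141, -0.006, 0.001]
contact_force: [-2.2, 0.8, 7.9]
grip_width: -0.0001
gripper_force: 4.1
```

All three are tapped: only the middle one is loose. I'll go above its handle with the fingers set to close along the bar axis, so they grip its ends and the bar can pivot.

Request:
{"fn": "step_arm", "kwargs": {
  "moves": [
    {"rx":0,"ry":0,"rz":0,"dx":0,"dy":0,"dz":-43,"gripper":-1},
    {"rx":0,"ry":0,"rz":0,"dx":0,"dy":0,"dz":-40,"gripper":0.4},
    {"rx":0,"ry":0,"rz":0,"dx":19,"dy":-43,"dz":0,"gripper":0.4},
    {"rx":0,"ry":0,"rz":0,"dx":20,"dy":-43,"dz":0,"gripper":0.4},
    {"rx":0,"ry":0,"rz":0,"dx":20,"dy":-43,"dz":0,"gripper":0.4},
    {"rx":0,"ry":0,"rz":0,"dx":0,"dy":0,"dz":35,"gripper":0.4},
    {"rx":0,"ry":0,"rz":0,"dx":0,"dy":0,"dz":0,"gripper":0.4},
    {"rx":0,"ry":0,"rz":0,"dx":0,"dy":0,"dz":0,"gripper":0.4}
  ]
}}

```text
clock: 11.15
tcp_pos: [0.5482, 0.069, 0.2655]
orientation: [3.141, -0.008, 0.0]
contact_force: [0.5, -0.2, 0.0]
grip_width: 0.0599
gripper_force: 0.0
```

Run:
```python
from h import *
from bench import r
o=r.get_obs();print(o["tcp_pos"],o["joints"].round(3))
cv2.imwrite("pics/w2.png",r.grab_frame("wrist"));cv2.imwrite("pics/s2.png",r.grab_frame("scene"))
```

```text
[0.5482479  0.06903877 0.26548561] [ 0.129  0.299 -0.447  1.813  0.147  1.062 -1.948]
```

View pics/w2.png

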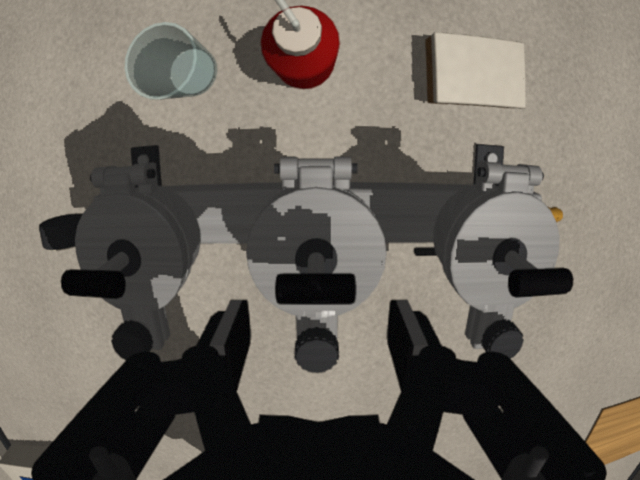

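The wrist view shows the middle handle at (316,288), centred between the open fingers (mid column about 319). The bottle stands behind the hinge at (297,45). I'll plan the lift arc and check its clearance to the bottle.

Run:
```python
from h import *
from bench import r
c=r.camera_info("wrist");o=r.get_obs()
C=-R.from_rotvec(c["rvec"]).inv().apply(c["tvec"])
print("cam rel tcp",C-o["tcp_pos"])
A=R.from_rotvec(c["rvec"]).inv();K=c["mtx"]
for p,z in(((297,30),.16),((316,288),.222)):
    d=(np.array(p)-K[:2,2]);rr=np.hypot(*d);t=rr/K[0,0]
    v=A.apply([*(d/rr*np.sin(t)),np.cos(t)]);print(p,(C+v*(z-C[2])/v[2]).round(4))
# arc: TCP start at x of handle, z .214 ; offset of tcp from bar in tool frame kept; tilt = 0.5*theta
H=np.array([.6015,.162]);off=.002 # bar lies `off` behind tcp along -tool z
T=np.radians(np.arange(0,58,4))
P=[];
for th in T:
    b=H+np.array([-.054*np.cos(th)+.054*np.sin(th),.054*np.cos(th)+.054*np.sin(th)]); ti=th*.5
    zt=np.array([-np.sin(ti),-np.cos(ti)]); P.append(b+off*zt)
P=np.array(P)
for i in range(len(T)-1):
    d=(P[i+1]-P[i])*1000; ti=T[i]*.5
    print(np.degrees(T[i+1]).round(),P[i+1].round(4),"dx %.1f dz %.1f"%(d@[np.cos(ti),-np.sin(ti)],d@[-np.sin(ti),-np.cos(ti)]))
```

```text
cam rel tcp [ 0.08071197 -0.00153589  0.12018667]
(297, 30) [0.6863 0.0801 0.16  ]
(316, 288) [0.5503 0.0692 0.222 ]
4.0 [0.5513 0.2176] dx 3.8 dz -3.6
8.0 [0.5554 0.221 ] dx 4.0 dz -3.5
12.0 [0.5597 0.2241] dx 4.1 dz -3.4
16.0 [0.5642 0.2268] dx 4.2 dz -3.2
20.0 [0.5689 0.2292] dx 4.3 dz -3.1
24.0 [0.5737 0.2313] dx 4.4 dz -2.9
28.0 [0.5787 0.2331] dx 4.5 dz -2.7
32.0 [0.5838 0.2345] dx 4.6 dz -2.6
36.0 [0.5889 0.2355] dx 4.7 dz -2.4
40.0 [0.5942 0.2362] dx 4.8 dz -2.3
44.0 [0.5994 0.2365] dx 4.8 dz -2.1
48.0 [0.6047 0.2364] dx 4.9 dz -1.9
52.0 [0.6099 0.236 ] dx 5.0 dz -1.7
56.0 [0.6151 0.2352] dx 5.0 dz -1.6
```

Request:
{"fn": "step_arm", "kwargs": {
  "moves": [
    {"rx":0,"ry":0,"rz":0,"dx":0,"dy":-1,"dz":18,"gripper":0.4},
    {"rx":0,"ry":0,"rz":0,"dx":0,"dy":0,"dz":18,"gripper":0.4},
    {"rx":0,"ry":0,"rz":0,"dx":0,"dy":0,"dz":15,"gripper":0.4},
    {"rx":0,"ry":0,"rz":0,"dx":0,"dy":0,"dz":0,"gripper":0.4},
    {"rx":0,"ry":0,"rz":0,"dx":0,"dy":0,"dz":0,"gripper":0.4}
  ]
}}

```text
clock: 11.88
tcp_pos: [0.5483, 0.071, 0.2139]
orientation: [-3.141, 0.006, -0.0]
contact_force: [-0.2, -0.8, 0.4]
grip_width: 0.0603
gripper_force: 0.0
```

Request:
{"fn": "step_arm", "kwargs": {
  "grip_force": 50,
  "moves": [
    {"rx":0,"ry":0,"rz":0,"dx":0,"dy":0,"dz":0,"gripper":-0.2},
    {"rx":0,"ry":0,"rz":0,"dx":0,"dy":0,"dz":0,"gripper":-0.2},
    {"rx":0,"ry":0,"rz":0,"dx":0,"dy":0,"dz":0,"gripper":-0.4},
    {"rx":0,"ry":0,"rz":0,"dx":0,"dy":0,"dz":0,"gripper":-0.4},
    {"rx":0,"ry":0,"rz":0,"dx":0,"dy":0,"dz":0,"gripper":-0.4},
    {"rx":0,"ry":0,"rz":0,"dx":0,"dy":0,"dz":0,"gripper":-0.4}
  ]
}}

```text
clock: 12.62
tcp_pos: [0.5485, 0.0707, 0.2146]
orientation: [3.141, -0.007, 0.002]
contact_force: [-1.5, -0.7, 5.1]
grip_width: 0.0392
gripper_force: 50.6
```

It grips the bar ends at 39 mm. I'll lift in small steps.

Request:
{"fn": "step_arm", "kwargs": {
  "moves": [
    {"rx":0,"ry":-2,"rz":0,"dx":3.8,"dy":0,"dz":-3.6,"gripper":-0.4},
    {"rx":0,"ry":-2,"rz":0,"dx":4,"dy":0,"dz":-3.5,"gripper":-0.4},
    {"rx":0,"ry":0,"rz":0,"dx":0,"dy":0,"dz":0,"gripper":-0.4}
  ]
}}

```text
clock: 13.0
tcp_pos: [0.5535, 0.0707, 0.2193]
orientation: [3.139, -0.006, -0.121]
contact_force: [-6.4, 0.6, -2.8]
grip_width: 0.0393
gripper_force: 53.0
```

Request:
{"fn": "step_arm", "kwargs": {
  "moves": [
    {"rx":0,"ry":-2,"rz":0,"dx":4.1,"dy":0,"dz":-3.4,"gripper":-0.4},
    {"rx":0,"ry":-2,"rz":0,"dx":4.2,"dy":0,"dz":-3.2,"gripper":-0.4},
    {"rx":0,"ry":0,"rz":0,"dx":0,"dy":0,"dz":0,"gripper":-0.4},
    {"rx":0,"ry":0,"rz":0,"dx":0,"dy":0,"dz":0,"gripper":-0.4}
  ]
}}

```text
clock: 13.5
tcp_pos: [0.561, 0.0706, 0.2245]
orientation: [3.132, -0.005, -0.234]
contact_force: [-7.6, 0.5, -2.2]
grip_width: 0.039
gripper_force: 54.2
```

Request:
{"fn": "step_arm", "kwargs": {
  "moves": [
    {"rx":0,"ry":-2,"rz":0,"dx":4.3,"dy":0,"dz":-3.1,"gripper":-0.4},
    {"rx":0,"ry":-2,"rz":0,"dx":4.4,"dy":0,"dz":-2.9,"gripper":-0.4},
    {"rx":0,"ry":-2,"rz":0,"dx":4.5,"dy":0,"dz":-2.7,"gripper":-0.4},
    {"rx":0,"ry":-2,"rz":0,"dx":4.6,"dy":0,"dz":-2.6,"gripper":-0.4},
    {"rx":0,"ry":0,"rz":0,"dx":0,"dy":0,"dz":0,"gripper":-0.4},
    {"rx":0,"ry":0,"rz":0,"dx":0,"dy":0,"dz":0,"gripper":-0.4}
  ]
}}

```text
clock: 14.25
tcp_pos: [0.5813, 0.0707, 0.233]
orientation: [3.109, -0.004, -0.45]
contact_force: [-8.2, -0.8, -1.4]
grip_width: 0.0387
gripper_force: 55.0
```

Request:
{"fn": "step_arm", "kwargs": {
  "moves": [
    {"rx":0,"ry":-2,"rz":0,"dx":4.7,"dy":0,"dz":-2.4,"gripper":-0.4},
    {"rx":0,"ry":-2,"rz":0,"dx":4.8,"dy":0,"dz":-2.3,"gripper":-0.4},
    {"rx":0,"ry":-2,"rz":0,"dx":4.8,"dy":0,"dz":-2.1,"gripper":-0.4},
    {"rx":0,"ry":0,"rz":0,"dx":0,"dy":0,"dz":0,"gripper":-0.4},
    {"rx":0,"ry":0,"rz":0,"dx":0,"dy":0,"dz":0,"gripper":-0.4}
  ]
}}

```text
clock: 14.88
tcp_pos: [0.5976, 0.0706, 0.2353]
orientation: [3.082, -0.005, -0.61]
contact_force: [-7.1, -1.9, -0.1]
grip_width: 0.0393
gripper_force: 54.9
```

Request:
{"fn": "step_arm", "kwargs": {
  "moves": [
    {"rx":0,"ry":-2,"rz":0,"dx":4.9,"dy":0,"dz":-1.9,"gripper":-0.4},
    {"rx":0,"ry":-2,"rz":0,"dx":5,"dy":0,"dz":-1.7,"gripper":-0.4},
    {"rx":0,"ry":-2,"rz":0,"dx":5,"dy":0,"dz":-1.6,"gripper":-0.4},
    {"rx":0,"ry":0,"rz":0,"dx":0,"dy":0,"dz":0,"gripper":-0.4},
    {"rx":0,"ry":0,"rz":0,"dx":0,"dy":0,"dz":0,"gripper":-0.4},
    {"rx":0,"ry":0,"rz":0,"dx":0,"dy":0,"dz":0,"gripper":-0.4}
  ]
}}

```text
clock: 15.62
tcp_pos: [0.6136, 0.0706, 0.2343]
orientation: [-3.046, 0.005, 0.77]
contact_force: [-7.3, -1.0, 0.3]
grip_width: 0.039
gripper_force: 55.5
```

Run:
```python
from h import *
from bench import r
o=r.get_obs();print(o["tcp_pos"],o["joints"].round(3),o["contact_force"])
x,z=o["tcp_pos"][0]-.6015,o["tcp_pos"][2]+.002-.162
print(np.degrees(np.arctan2(z,-x))-45)
a=cv2.resize(r.grab_frame("scene")[120:400,220:560],None,fx=1.6,fy=1.6)
cv2.imwrite("pics/s3.png",a);cv2.imwrite("pics/w3.png",r.grab_frame("wrist"))
```

```text
[0.61355518 0.07059084 0.23427721] [ 0.061  0.7   -0.393  1.341  0.104  1.621 -1.901] [-7.32972302 -1.02575763  0.32631718]
54.2187154371219
```

View pics/s3.png

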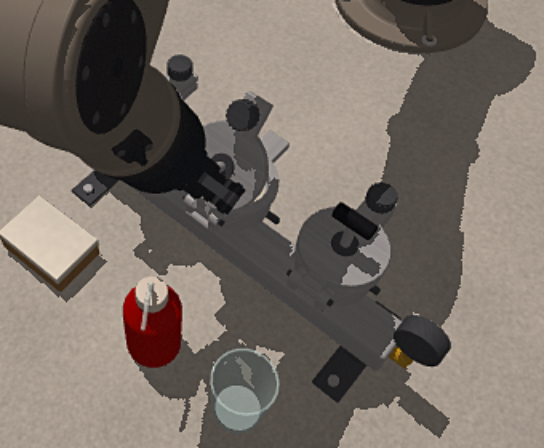

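View pics/w3.png

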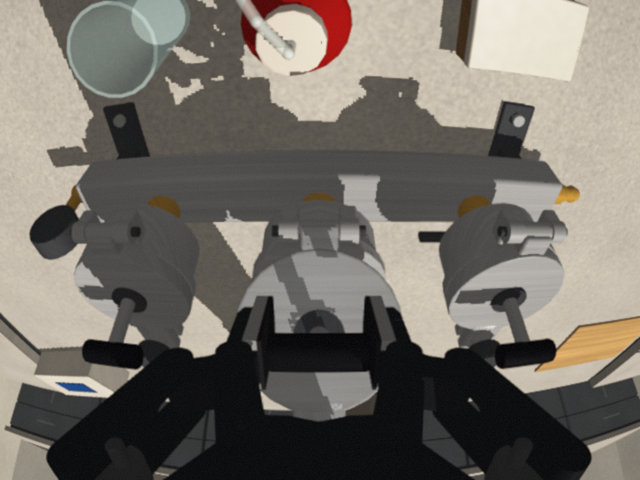

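Both views show the middle cap raised, with its bolt at about (243,115) in the scene crop. The bar sits between the fingers at (318,352) in the wrist view, and the bystanders are where they were. The opening works out at about 54°, with steady low force, so I'll hand in.

```bash
python3 -c "
from bench import r
print(r.hand_in())"
```

```text
the job is handed in; nothing more can be done
None
```

The middle housing's bolt was the loose one (about 5 mm of give; the other two were rigid); I handed in at about 16 s with the gripper holding its cap about 54° open.

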